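# Reject the open latch, then key the test station on

## Robot

A 7-joint arm with a two-finger parallel gripper is mounted at the origin on the work surface. World frame = base frame: x ahead of the robot, y to its left, z up, the work surface at z = 0. Lengths are in m, angles in rad, forces in N, time in s.
With the tool pointing down it reaches from about 0.35 to 0.9 m from the base axis. Payload 8.1 kg.
Tool frame: the origin (TCP) lies between the finger pads; the fingertips stand 17 mm ahead of it and the grasp point (between the pads) lies 2 mm behind it; z points along the fingers, y is the line along which they close (so a half turn about z gives the same grasp; the last joint's range is limited). The gripper opens to 92 mm and grips with 3 to 60 N. Pads are 19 mm wide; open, the fingers measure 130 mm over their backs; the gripper's body (75 mm by 190 mm) begins 47 mm behind the grasp point.
Start: joints at [-1.221, 0.434, 0.025, 1.573, -0.012, 1.134, -0.075], TCP at [0.273, 0.562, 0.244] pointing down, gripper open.
Joint ranges: [-2.62, 2.62], [-0.44, 2.09], [-1.27, 1.32], [0.08, 2.57], [-1.32, 4.46], [0.12, 2], [-2.74, 2.74]. Speed limits (rad/s): [2.22, 2.22, 3.01, 3.01, 3.14, 3.14, 3.14].

## Interface

Orientations are given as a rotation vector (axis times angle).
In Python, from cell import observe, get_image, calibration, sign_off, look_for, regions_of, landmark_of gives the robot as it stands.
- The arm moves only by the tool jog_arm, never from a script. Its argument "plan" is a list of rows, each an object with "offset": the shift along the tool's x, y, z normalised to -1 to 1, where 1 is 0.15 m, a list of three; "twist": the turn, a rotation vector about the tool's x, y, z normalised to -1 to 1, where 1 is 2 pi rad, a list of three; "fingers": the gripper command: -1 is shut, 1 is fully open, values between are in proportion. In form: [{"offset": [x, y, z], "twist": [ax, ay, az], "fingers": fingers}, ...]. A call has 1 to 20 rows; each row is the pose to reach, as a shift and turn from the pose commanded when the call began, along the tool's axes at that moment, turning the shorter way round; what a row does not reach only later rows make up. A row lasts 1/8 s, in which the tool goes at most 62.5 mm and 10.7 degrees, less where a joint would pass 70% of its speed; a pose out of reach is approached as far as the arm can. A call with a number of a shift or a turn outside -1 to 1 is refused whole. A call with a gripper value outside its range is refused whole. The fingers move at their own pace and stop on an object; "newtons" is the grip in N (left out, the last holds). Time passes only in rows, so rows that repeat a pose let the fingers close. It gives the time, the measured TCP pose, the force, the opening and the grip force at its end, in the units of the state.
- observe(): the state, without advancing time (a new reading comes with each control period).
- get_image(name): name is "side" or "top"; returns the picture (480x640x3 uint8, red, green, blue); there is no depth.
- calibration(name): a dict with "fov_y" (degrees; the focal length in pixels is half the picture's height over the tangent of half this angle, whatever the lens; pixels are square), "cx", "cy" (the principal point, pixels), "k1" (the pictures are not rectified: a ray, as slopes to the right and down, at radius r is drawn at 1 + k1 r^2 times it, then the intrinsics apply), "position" and "attitude" of the camera in the world. Camera axes: x right, y down, z forward; pixel columns grow to the right and rows downward; lengths in m; the calibration is good to about 2 mm. A picture is of the moment at which its call begins. calibration takes no time and is no camera call.
- sign_off(): hands the job in; it is judged then, once.
Trained networks look in the newest picture that a camera, given by its name, has taken for a name from the list of things; names that differ only in an ending like _2 or _b are one class to them, and where a whole thing is asked for, a point or a joint stands for the part that bears it (a point fixed in the world has none). Each returns a list of dicts, best first, with "conf" (0 to 1); they miss things now and then, are a little off and sometimes report something else, mostly with a low value. They report only what shows in the picture. A call takes as long as a camera call. They do not tell look-alikes from the thing itself.
- look_for(thing, camera): "box" ([left, top, width, height] as shares, 0 to 1, of the picture: columns of its width, rows of its height, round what is visible of it).
- regions_of(thing, camera): "region" (480x640 bool, what is visible of it) and "box" ([left, top, width, height] as shares, 0 to 1, of the picture: columns of its width, rows of its height, round what is visible of it).
- landmark_of(thing, camera): "at" ([row, column] as shares, 0 to 1, of the picture: columns of its width, rows of its height: a listed point, or the origin of a listed thing).
The state is a dict: "clock": time; "joints": joint angles; "dq": joint speeds; "joint_efforts": joint torques, N m; "position": TCP position; "ee_rot": TCP orientation; "force": force on the tool from outside, world axes, zero at the start; "ft_torque": the same for the moment, N m; "width": opening from 0.0 (shut) to 1.0 (fully open); "gripper_force": force on a finger pad.
Only numpy, scipy, OpenCV 4.12 (cv2) and the standard library are available. Lean on these libraries where they do the work, as an engineer would, in place of code of your own. Each camera call takes 0.05 s, during which the arm holds its last target. There are 200 camera calls.

## Task

The test station must not be switched on while an open latch is on it: take the one yellow latch whose blue bolt sticks out off the cream fixture and lay it flat, right way up, in the red reject tray. Then take the orange-headed key from its black holder, push it fully home in the keyway of the grey switch box while that is still at off, turn it clockwise as far as it goes to on, and let go, leaving the key in. Do not press the emergency stop, and leave the two good latches and everything else where they are.

Things in the scene. Friction and masses are not known exactly. Their poses are not given: they have to be found in the camera images.
- latch_c_center (a point): Centre of the latch to reject: a yellow block 100 x 28 x 24 mm (x, y, z; x lengthwise, z up), loose, about 0.1 kg, its blue bolt sticking 16 to 21 mm out of its +x end. It lies in any of the fixture's three nests, its centre 36 mm above the table. Grip it across its 28 mm width (y) and lift it straight up. Neighbouring latches lie 75 mm apart, centre to centre.
- latch_c_bolt (a joint): How far the bolt of the latch to reject is pulled out (m): 0 in, 0.022 fully out. It slides with about 2 N of friction.
- latch_a_center (a point): Centre of a good latch: the same yellow block, its blue bolt pushed in. Must stay in its nest.
- latch_b_center (a point): Centre of the other good latch, bolt pushed in. Must stay in its nest.
- latch_a_bolt (a joint): How far that latch's bolt is out (m); about 0: pushed in. Leave it so.
- latch_b_bolt (a joint): How far that latch's bolt is out (m); about 0: pushed in. Leave it so.
- tray_in (a point): Centre of the inner floor of the red reject tray (fixed): inside 162 mm along x by 107 mm along y, walls 4 mm thick and rising 31 mm above this floor, which is about 4 mm above the table. z up. The latch fits with its length along the tray's x.
- key_center (a point): Centre of the key's orange head, 30 (x) x 12 (y) x 30 mm; grip it here across the 12 mm. Loose, 35 g, upright, z up. Below the head, 15 to 27 mm under this point, a dark shoulder 26 x 11 mm; then a steel blade 12 (x) x 5 (y) mm, its tip 51 mm under this point. Same either way round. It stands with the blade in the holder's slot, shoulder on its top.
- keyway (a point): Centre of the keyway's mouth, on top of the steel switch rotor, about 50 mm above the table; turns with it. x along the slot, z up. Slot 14 (x) x 7 (y) x 32 mm deep, mouth bevelled 2.5 mm all round. The key goes straight down, x along x either way round, until its shoulder rests on this face: the head's centre is then 27 mm above this point.
- holder: Black key holder block (fixed), 60 x 45 mm and 35 mm high; origin at the centre of its underside. Pull the key straight up by at least 30 mm to free it from the 24 mm deep slot engagement.
- switch (a joint): Angle of the key switch (rad): 0 is off (at the red dot), it grows clockwise seen from above, and stops at 1.05 (on, at the green dot). It stays where it is left; turning takes about 0.06 N m. The key has up to 0.2 rad of play in the slot, so the hand must turn about 0.2 rad further than the switch.
- switchbox: Grey switch box (fixed), 170 (x) x 100 (y) x 45 mm high; origin at the centre of its underside. The keyway lies at x = -35 mm, y = 0; a red emergency stop button stands at x = +55 mm, y = 0.
- estop (a joint): Travel of the emergency stop (m): 0 up, 0.006 pressed.
- estop_top (a point): Top of the red emergency stop button, 36 mm in diameter.
- fixture: Cream fixture plate (fixed), 150 (x) x 235 (y) x 8 mm, with three nests at y = -75, 0 and +75 mm; origin at the centre of its underside. A nest is a pedestal 112 mm long (x), 22 mm wide, 16 mm above the plate, with a 6 mm high steel stop at each end; the latch lies on it along x and overhangs its sides by 3 mm.
- driver: Screwdriver lying loose on the table; bystander.
- tape: Loose roll of tape, 60 mm in diameter, 20 mm high; bystander.
- bottle: Small white bottle, 44 mm in diameter, 100 mm high, loose; bystander.
- weight: Brass weight, 40 mm in diameter, 50 mm high, loose; bystander.
Things that resemble listed ones, but are neither listed nor needed, are in the scene too. What is meant by the part that bears key_center is not green, and is the smaller of those in its own colour.

How it is judged:
On the way, in this order (a step that is already met when the one before it is completed fails the run):
1. the latch with its bolt out lies let go in the red tray, the switch still at off (x of latch_c_center in the frame of tray_in between -0.08 and 0.08 m and y of latch_c_center in the frame of tray_in between -0.052 and 0.052 m and z of latch_c_center in the frame of tray_in below 0.025 m and angle between latch_c_center's own z axis and vertical below 0.2 rad and contact force between the fingers and latch_c below 0.1 N and value of joint switch below 0.2 rad), for 0.2 s.
2. the key is fully home in the keyway, the switch still at off (z of key_center in the frame of keyway between 0.02 and 0.031 m and horizontal distance between key_center and keyway below 0.006 m and angle between key_center's own z axis and vertical below 0.12 rad and angle between the x axis of key_center and the x axis of keyway, either way round below 0.35 rad and value of joint switch below 0.2 rad), for 0.1 s.
At the end, for the whole second after the job is handed in: The open latch lies at rest, flat and right way up (within 0.2 rad), on the floor of the red tray; the key stands at rest, fully home in the keyway (head centre 20 to 31 mm above its mouth, within 6 mm sideways, upright within 0.12 rad), and the switch is at on (over 0.93 of its 1.05 rad) (x of latch_c_center in the frame of tray_in between -0.08 and 0.08 m and y of latch_c_center in the frame of tray_in between -0.052 and 0.052 m and z of latch_c_center in the frame of tray_in below 0.025 m and angle between latch_c_center's own z axis and vertical below 0.2 rad and z of key_center in the frame of keyway between 0.02 and 0.031 m and horizontal distance between key_center and keyway below 0.006 m and angle between key_center's own z axis and vertical below 0.12 rad and angle between the x axis of key_center and the x axis of keyway, either way round below 0.35 rad and value of joint switch above 0.93 rad and linear speed of each of latch_c, key below 0.02 m/s); the robot touches nothing.
It fails at once if a good latch is moved by more than 15 mm (distance of any of latch_a_center, latch_b_center from where it was at the start of the episode above 0.015 m).
It fails at once if a good latch's bolt is pulled out by more than 6 mm (value of joint any of latch_a_bolt, latch_b_bolt above 0.006 m).
It fails at once if the emergency stop is pressed by more than 3 mm (value of joint estop above 0.003 m).
It fails at once if a bystander (screwdriver, tape, bottle, weight) is moved by more than 30 mm (distance of any of driver, tape, bottle, weight from where it was at the start of the episode above 0.03 m).
It also fails if it takes over 64 s, if anything falls off the work surface, if the arm or the gripper's body presses on something with over 40 N, if the wrist force passes 120 N, or if a joint passes its speed limit or range.

## Working session

There is one attempt and no reset: what is moved stays moved. The work goes in short steps, Python scripts to look and compute and a tool call to move; the robot and the scene stay as the last step left them, time stands still between calls to the robot, and variables do not carry over. Pictures are saved under pics/ and viewed, at most 10 in all, crops included, and the job is handed in when it is done.

Besides the shell and the picture viewer there is one more tool, called after "Call:" as name(argument=value, ...) on one line, values as JSON. jog_arm: Moves the arm, as the interface text tells. Scaled input: -1 to 1 covers 0.15 m each way for a shift and 2 pi rad each way for a turn. Its arguments: {"type":"object","properties":{"plan":{"type":"array","items":{"type":"object","properties":{"offset":{"type":"array","items":{"type":"number","minimum":-1,"maximum":1}},"twist":{"type":"array","items":{"type":"number","minimum":-1,"maximum":1}},"fingers":{"type":"number"}}}},"newtons":{"type":"number"}},"required":["plan"]}

```bash
mkdir -p pics
cat > h.py <<'E'
import numpy as np, cv2
from scipy.spatial.transform import Rotation as R
from cell import *
def cam(n):
    c=calibration(n); f=240/np.tan(np.radians(c["fov_y"])/2)
    return c,f
def rot(a):
    a=np.array(a,float)
    return a if a.shape==(3,3) else (R.from_rotvec(a).as_matrix() if a.size==3 else R.from_quat(a).as_matrix())
def ray(n,col,row):
    c,f=cam(n); d=np.array([(col-c["cx"])/f,(row-c["cy"])/f]); u=d.copy()
    for _ in range(30): u=d/(1+c["k1"]*(u@u))
    return np.array(c["position"]),rot(c["attitude"])@np.array([u[0],u[1],1])
def atz(n,col,row,z):
    p,d=ray(n,col,row); return p+d*(z-p[2])/d[2]
def proj(n,P):
    c,f=cam(n); q=rot(c["attitude"]).T@(np.array(P)-c["position"]); u=q[:2]/q[2]; u=u*(1+c["k1"]*(u@u))
    return u*f+[c["cx"],c["cy"]]
def save(n,name):
    im=get_image(n); cv2.imwrite("pics/"+name,im[:,:,::-1]); return im
E
python3 - <<'E'
from h import *
for n in("top","side"): save(n,n+"0.png"); print(calibration(n))
print(observe())
for t,z in [("latch_c_center",.036),("tray_in",.004),("key_center",.062+.0),("keyway",.05),("holder",0),("switchbox",0),("estop_top",.06),("fixture",0),("driver",.0),("tape",0),("bottle",0),("weight",0)]:
  for n in("top","side"):
    for d in landmark_of(t,n)[:4]:
        r,c=d["at"]; print(t,n,round(d["conf"],2),round(c*640),round(r*480),atz(n,c*640,r*480,z).round(3))
E
```

```text
{'fov_y': 46.77957688296124, 'cx': 329.90600239729105, 'cy': 251.45428355756763, 'k1': 0.026110796650422485, 'position': array([ 0.43547525, -0.02987507,  1.18992226]), 'attitude': array([-2.11014924,  2.14738639, -0.13510011])}
{'fov_y': 57.99540464602477, 'cx': 315.4498236338728, 'cy': 242.41387390793017, 'k1': 0.013661995463629723, 'position': array([0.33486756, 0.58888423, 0.70231018]), 'attitude': array([-0.51827285,  2.69679396, -1.14828381])}
{'clock': 0.1, 'joints': array([-1.22064486,  0.43515945,  0.02500778,  1.57396937, -0.01160603,
        1.13400509, -0.07508869]), 'dq': array([ 1.13215069e-03, -5.65495962e-04,  5.94299988e-04, -2.46388624e-03,
       -9.37291584e-05,  7.02812302e-04, -2.33423529e-03]), 'joint_efforts': array([ 3.86515138e-03, -6.69119310e+01,  9.88321379e-01, -3.15143430e+01,
       -6.05146727e-02,  3.72259459e-02,  6.26434576e-05]), 'position': array([0.27327862, 0.56162434, 0.24303422]), 'ee_rot': array([-7.05221066e-01, -3.06123150e+00,  2.17468732e-03]), 'force': array([-0.04350668,  0.58633852,  0.38158537]), 'ft_torque': array([ 3.34806871e-05, 
[... 1044 characters left out ...]
 ]
switchbox side 0.26 374 270 [ 0.469 -0.053  0.   ]
estop_top top 0.48 160 280 [0.558 0.35  0.06 ]
estop_top top 0.29 326 329 [0.453 0.01  0.06 ]
estop_top side 0.8 247 402 [0.562 0.34  0.06 ]
fixture top 0.59 335 254 [ 0.615 -0.009  0.   ]
fixture side 0.78 310 268 [ 0.604 -0.009  0.   ]
driver top 0.8 215 192 [0.758 0.254 0.   ]
driver top 0.7 159 280 [0.565 0.373 0.   ]
driver side 0.87 181 340 [ 0.76   0.254 -0.   ]
tape top 0.92 157 222 [0.693 0.381 0.   ]
tape side 0.88 173 413 [0.687 0.38  0.   ]
bottle top 0.72 509 218 [ 0.685 -0.388  0.   ]
bottle side 0.95 336 170 [ 0.68  -0.383  0.   ]
weight top 0.63 435 200 [ 0.729 -0.231  0.   ]
weight side 0.56 300 200 [ 0.719 -0.221  0.   ]
```

View pics/top0.png

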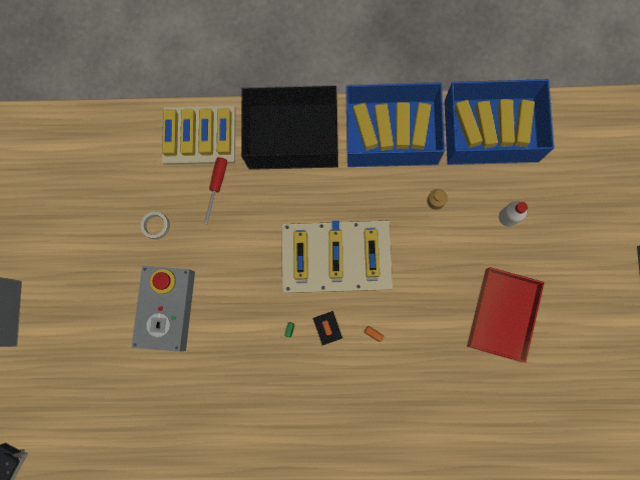

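View pics/side0.png

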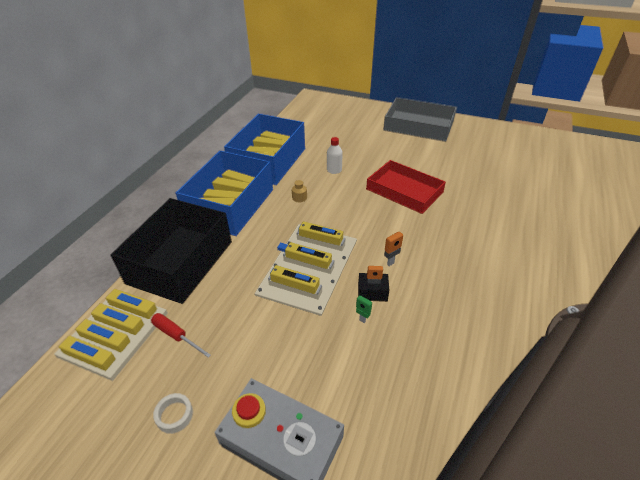

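The open latch is the middle one: its bolt shows at (336,225) in the top view. The key in the holder is at (326,328), the tray at (505,315) and the keyway at (158,325). Next I need yaw angles.

Run:
```python
from h import *
T=get_image("top"); S=get_image("side")
def cr(I,x,y,w,h): return cv2.resize(I[y:y+h,x:x+w],(400,300),interpolation=cv2.INTER_CUBIC)
m=np.vstack([np.hstack([cr(T,125,296,68,51),cr(T,294,303,68,51)]),np.hstack([cr(S,255,400,88,66),cr(S,335,255,68,51)])])
cv2.imwrite("pics/m.png",m[:,:,::-1])
def edges(n,mask,z,name):
    k=max(cv2.findContours(mask.astype(np.uint8),cv2.RETR_EXTERNAL,cv2.CHAIN_APPROX_NONE)[0],key=cv2.contourArea)[:,0]
    P=np.array([atz(n,c,r,z)[:2] for c,r in k]).astype(np.float32)
    (c,s,a)=cv2.minAreaRect(P); b=cv2.boxPoints((c,s,a)); e=b[1]-b[0]; 
    e2=b[2]-b[1]; e=e if np.hypot(*e)>np.hypot(*e2) else e2
    print(name,n,"c",np.round(c,4),"size",np.round(s,3),"yaw long",round(np.degrees(np.arctan2(e[1],e[0]))%180,1))
for n,I in(("top",T),("side",S)):
  for t,z in[("latch_c_center",.048),("tray_in",.035),("key_center",.077),("holder",.035),("switchbox",.045),("fixture",.008)]:
    for d in regions_of(t,n)[:4]:
        edges(n,d["region"],z,t+" %.2f"%d["conf"])
H=cv2.cvtColor(T,cv2.COLOR_RGB2HSV)
red=((H[...,0]<8)|(H[...,0]>172))&(H[...,1]>150)&(H[...,2]>60); red[:,:450]=0; red[:250]=0; edges("top",red,.035,"tray red")
```

```text
latch_c_center 0.87 top c [ 0.6183 -0.0108] size [0.025 0.118] yaw long 178.9
tray_in 0.98 top c [ 0.4789 -0.3571] size [0.124 0.173] yaw long 163.9
key_center 0.60 top c [ 0.4421 -0.0835] size [0.038 0.016] yaw long 55.5
key_center 0.59 top c [0.4554 0.0079] size [0.057 0.043] yaw long 18.0
key_center 0.53 top c [0.4527 0.0832] size [0.014 0.027] yaw long 170.1
holder 0.80 top c [0.4548 0.0086] size [0.061 0.044] yaw long 19.2
holder 0.48 top c [0.5926 0.0635] size [0.013 0.028] yaw long 179.6
switchbox 0.97 top c [0.5021 0.346 ] size [0.112 0.17 ] yaw long 174.3
switchbox 0.18 top c [0.4692 0.3563] size [0.045 0.045] yaw long 91.8
fixture 0.79 top c [ 0.609  -0.0104] size [0.152 0.236] yaw long 91.4
fixture 0.57 top c [ 0.6236 -0.0101] size [0.026 0.124] yaw long 178.9
latch_c_center 0.88 side c [ 6.134e-01 -4.000e-04] size [0.047 0.124] yaw long 179.6
tray_in 0.74 side c [ 0.4758 -0.3363] size [0.155 0.189] yaw long 162.5
key_center 0.94 side c [ 0.4357 -0.0568] size [0.035 0.101] yaw long 101.7
key_center 0.58 side c [0.4508 0.0293] size [0.027 0.043] yaw long 105.9
key_center 0.58 side c [0.4447 0.1148] size [0.027 0.058] yaw long 108.2
key_center 0.49 side c [0.6514 0.0239] size [0.017 0.023] yaw long 95.4
holder 0.63 side c [0.4524 0.0224] size [0.062 0.072] yaw long 105.2
switchbox 0.76 side c [0.499  0.3588] size [0.114 0.179] yaw long 174.2
switchbox 0.34 side c [0.5923 0.0245] size [0.141 0.223] yaw long 90.8
fixture 0.94 side c [ 0.6065 -0.0092] size [0.154 0.241] yaw long 91.0
fixture 0.26 side c [ 4.562e-01 -2.000e-04] size [0.063 0.072] yaw long 104.8
tray red top c [ 0.4785 -0.3597] size [0.116 0.171] yaw long 163.2
```

View pics/m.png

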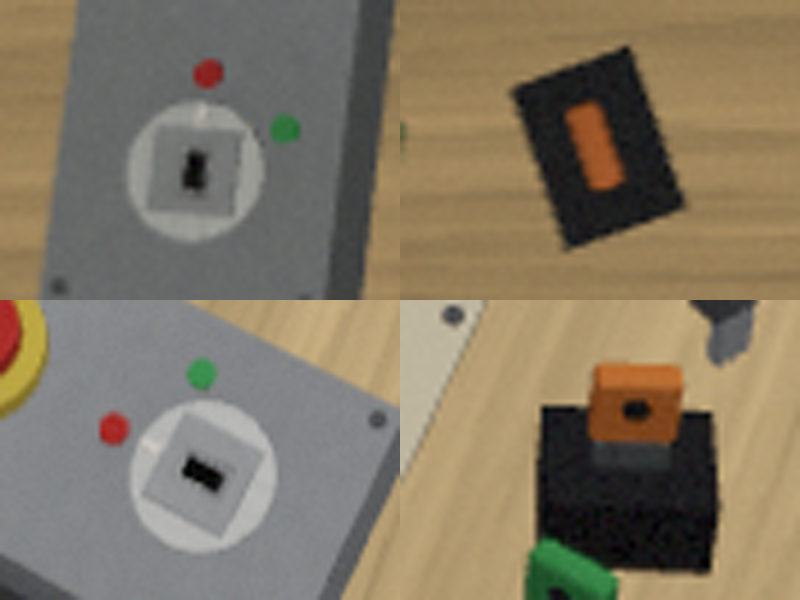

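Measured: keyway slot along the box x (box yaw about -6°), holder and key yaw about 18°, tray yaw about -16.5°, latch yaw about 0°. Setting out toward the open latch, turning the closing axis to about 90°.

Call:
jog_arm(plan=[{"offset": [-0.33, -0.22, 0], "twist": [0, 0, -0.024], "fingers": 0.1}, {"offset": [-0.67, -0.44, 0], "twist": [0, 0, -0.049], "fingers": 0.1}, {"offset": [-1, -0.66, 0], "twist": [0, 0, -0.073], "fingers": 0.1}, {"offset": [-1, -0.66, 0], "twist": [0, 0, -0.073], "fingers": 0.1}])

```text
clock: 2.5
position: [0.3688, 0.4024, 0.2441]
ee_rot: [0.001, 3.14, -0.003]
force: [-0.6, 1.1, 0.4]
width: 0.614
gripper_force: 0.0
```

Call:
jog_arm(plan=[{"offset": [-0.2, -0.35, 0], "twist": [0, 0, 0], "fingers": 0.1}, {"offset": [-0.4, -0.7, 0], "twist": [0, 0, 0], "fingers": 0.1}, {"offset": [-0.53, -0.92, 0], "twist": [0, 0, 0], "fingers": 0.1}])

```text
clock: 2.88
position: [0.4465, 0.2678, 0.244]
ee_rot: [-0.005, 3.141, -0.0]
force: [0.2, 0.9, -0.5]
width: 0.553
gripper_force: 0.0
```

Call:
jog_arm(plan=[{"offset": [-0.2, -0.35, 0], "twist": [0, 0, 0], "fingers": 0.1}, {"offset": [-0.4, -0.7, 0], "twist": [0, 0, 0], "fingers": 0.1}, {"offset": [-0.53, -0.92, 0], "twist": [0, 0, 0], "fingers": 0.1}])

```text
clock: 3.25
position: [0.5269, 0.13, 0.2439]
ee_rot: [-0.004, 3.141, -0.001]
force: [-0.9, 0.3, 0.2]
width: 0.548
gripper_force: 0.0
```

Call:
jog_arm(plan=[{"offset": [-0.2, -0.35, 0.1], "twist": [0, 0, 0], "fingers": 0.1}, {"offset": [-0.4, -0.7, 0.2], "twist": [0, 0, 0], "fingers": 0.1}, {"offset": [-0.53, -0.92, 0.4], "twist": [0, 0, 0], "fingers": 0.1}, {"offset": [-0.53, -0.92, 0.5], "twist": [0, 0, 0], "fingers": 0.1}, {"offset": [-0.53, -0.92, 0.5], "twist": [0, 0, 0], "fingers": 0.1}])

```text
clock: 3.88
position: [0.605, -0.0037, 0.1675]
ee_rot: [0.01, -3.139, -0.001]
force: [1.2, -0.1, 0.2]
width: 0.551
gripper_force: 0.0
```

Call:
jog_arm(plan=[{"offset": [-0.02, -0.04, 0.3], "twist": [0, 0, 0], "fingers": 0.1}, {"offset": [-0.02, -0.04, 0.45], "twist": [0, 0, 0], "fingers": 0.1}, {"offset": [-0.02, -0.04, 0.6], "twist": [0, 0, 0], "fingers": 0.1}, {"offset": [-0.02, -0.04, 0.73], "twist": [0, 0, 0], "fingers": 0.1}, {"offset": [-0.02, -0.04, 0.83], "twist": [0, 0, 0], "fingers": 0.1}, {"offset": [-0.02, -0.04, 0.83], "twist": [0, 0, 0], "fingers": 0.1}])

```text
clock: 4.62
position: [0.6085, -0.01, 0.0439]
ee_rot: [0.011, -3.14, -0.001]
force: [-0.7, -0.2, 1.1]
width: 0.549
gripper_force: 0.0
```

Run:
```python
from h import *
s=observe();print(s["position"],s["force"])
S=get_image("side"); cv2.imwrite("pics/s1.png",cv2.resize(S[200:320,240:400],(800,600),interpolation=cv2.INTER_CUBIC)[:,:,::-1])
```

```text
[ 0.60850208 -0.00995893  0.04392472] [-0.74868106 -0.16734863  1.10325833]
```

View pics/s1.png

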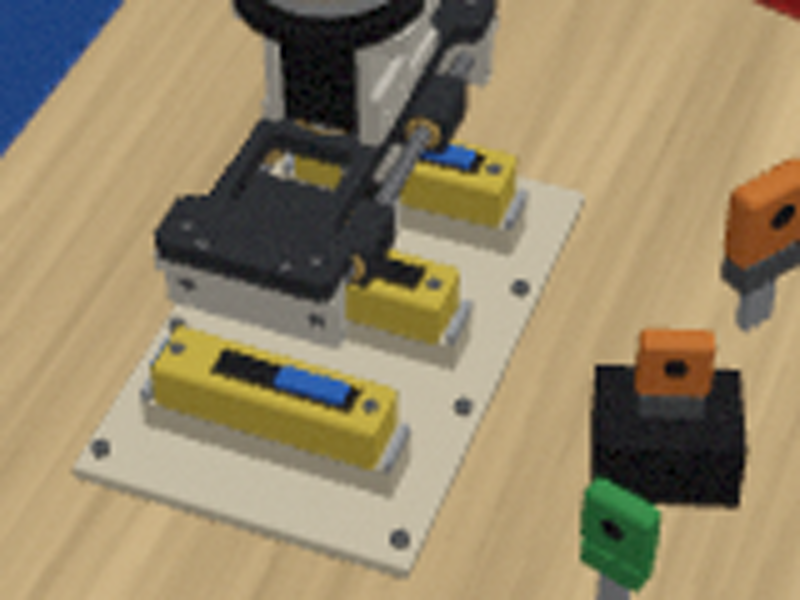

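The fingers straddle the middle latch, clear of both neighbours. Closing and lifting.

Call:
jog_arm(plan=[{"offset": [0, 0, 0], "twist": [0, 0, 0], "fingers": -0.6}, {"offset": [0, 0, 0], "twist": [0, 0, 0], "fingers": -0.6}, {"offset": [0, 0, 0], "twist": [0, 0, 0], "fingers": -0.6}, {"offset": [0, 0, 0], "twist": [0, 0, 0], "fingers": -0.6}, {"offset": [0, 0, -0.1], "twist": [0, 0, 0], "fingers": -0.6}, {"offset": [0, 0, -0.3], "twist": [0, 0, 0], "fingers": -0.6}, {"offset": [0, 0, -0.7], "twist": [0, 0, 0], "fingers": -0.6}, {"offset": [0, 0, -0.7], "twist": [0, 0, 0], "fingers": -0.6}], newtons=25)

```text
clock: 5.68
position: [0.612, -0.0114, 0.1548]
ee_rot: [-0.009, 3.133, 0.001]
force: [0.1, -0.4, -0.3]
width: 0.301
gripper_force: 24.9
```

Call:
jog_arm(plan=[{"offset": [0.1, -0.27, 0], "twist": [0, 0, 0], "fingers": -0.6}, {"offset": [0.2, -0.53, 0], "twist": [0, 0, 0], "fingers": -0.6}, {"offset": [0.3, -0.8, 0], "twist": [0, 0, 0], "fingers": -0.6}])

```text
clock: 6.05
position: [0.5637, -0.1324, 0.1491]
ee_rot: [0.01, -3.141, -0.0]
force: [-0.3, -0.9, -0.5]
width: 0.302
gripper_force: 24.9
```

Call:
jog_arm(plan=[{"offset": [0.1, -0.27, 0], "twist": [0, 0, 0], "fingers": -0.6}, {"offset": [0.2, -0.53, 0], "twist": [0, 0, 0], "fingers": -0.6}, {"offset": [0.3, -0.8, 0], "twist": [0, 0, 0], "fingers": -0.6}])

```text
clock: 6.42
position: [0.5194, -0.2527, 0.1491]
ee_rot: [0.009, -3.141, -0.001]
force: [0.5, -0.2, -0.8]
width: 0.305
gripper_force: 24.9
```

Call:
jog_arm(plan=[{"offset": [0.1, -0.27, 0], "twist": [0, 0, 0.016], "fingers": -0.6}, {"offset": [0.2, -0.53, 0], "twist": [0, 0, 0.032], "fingers": -0.6}, {"offset": [0.31, -0.7, 0], "twist": [0, 0, 0.047], "fingers": -0.6}, {"offset": [0.31, -0.7, 0], "twist": [0, 0, 0.047], "fingers": -0.6}, {"offset": [0.31, -0.7, 0], "twist": [0, 0, 0.047], "fingers": -0.6}])

```text
clock: 7.05
position: [0.4748, -0.3558, 0.149]
ee_rot: [-0.451, -3.109, -0.002]
force: [-0.3, 0.3, -1.1]
width: 0.299
gripper_force: 24.9
```

Run:
```python
from h import *
s=observe();print(s["position"],s["force"],s["ee_rot"],np.degrees(R.from_rotvec(s["ee_rot"]).as_matrix()[:2,1]@[0,0]), R.from_rotvec(s["ee_rot"]).as_matrix()[:,1])
S=get_image("side"); T=get_image("top")
m=np.hstack([cv2.resize(T[240:390,440:590],(400,400)),cv2.resize(S[120:270,320:470],(400,400))])
cv2.imwrite("pics/t1.png",m[:,:,::-1])
```

```text
[ 0.47477025 -0.35577206  0.14899718] [-0.32448809  0.34009785 -1.0983094 ] [-4.51173394e-01 -3.10879257e+00 -1.87208810e-03] 0.0 [0.28426906 0.95874386 0.00114634]
```

View pics/t1.png

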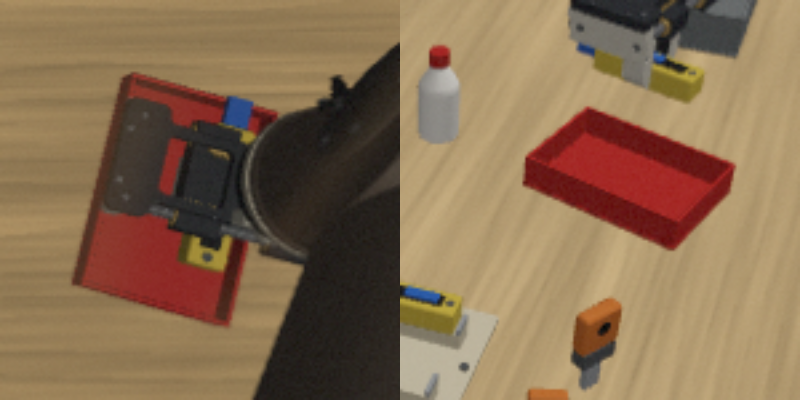

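The latch is held level above the tray and aligned with its length. Lowering, releasing and rising.

Call:
jog_arm(plan=[{"offset": [0.03, 0, 0.25], "twist": [0, 0, 0], "fingers": -0.6}, {"offset": [0.03, 0, 0.5], "twist": [0, 0, 0], "fingers": -0.6}, {"offset": [0.03, 0, 0.7], "twist": [0, 0, 0], "fingers": -0.6}, {"offset": [0.03, 0, 0.8], "twist": [0, 0, 0], "fingers": -0.6}, {"offset": [0.03, 0, 0.82], "twist": [0, 0, 0], "fingers": -0.6}, {"offset": [0.03, 0, 0.82], "twist": [0, 0, 0], "fingers": -0.6}, {"offset": [0.03, 0, 0.82], "twist": [0, 0, 0], "fingers": 0.0}, {"offset": [0.03, 0, 0.82], "twist": [0, 0, 0], "fingers": 0.0}, {"offset": [0.03, 0, 0.82], "twist": [0, 0, 0], "fingers": 0.0}, {"offset": [0.03, 0, 0.82], "twist": [0, 0, 0], "fingers": 0.0}, {"offset": [0.03, 0, 0.6], "twist": [0, 0, 0], "fingers": 0.0}, {"offset": [0.03, 0, 0.3], "twist": [0, 0, 0], "fingers": 0.0}, {"offset": [0.03, 0, 0], "twist": [0, 0, 0], "fingers": 0.0}, {"offset": [0.03, 0, 0], "twist": [0, 0, 0], "fingers": 0.0}])

```text
clock: 8.9
position: [0.4719, -0.3572, 0.1529]
ee_rot: [0.453, 3.103, -0.004]
force: [-0.2, -0.4, -0.3]
width: 0.501
gripper_force: 0.0
```

Run:
```python
from h import *
S=get_image("side"); 
cv2.imwrite("pics/t2.png",cv2.resize(S[140:230,350:470],(640,480))[:,:,::-1])
# key: orange pixels top; centroid & yaw at top face z .077
T=get_image("top"); H=cv2.cvtColor(T,cv2.COLOR_RGB2HSV)
m=(H[...,0]>4)&(H[...,0]<16)&(H[...,1]>150)&(H[...,2]>100)
m[:310]=0;m[345:]=0;m[:,:310]=0;m[:,345:]=0
ys,xs=np.nonzero(m); P=np.array([atz("top",x,y,.077)[:2] for x,y in zip(xs,ys)])
c=P.mean(0); w,v=np.linalg.eigh(np.cov((P-c).T)); print(len(P),c,np.degrees(np.arctan2(v[1,1],v[0,1]))%180,np.sqrt(12*w), cv2.minAreaRect(P.astype(np.float32)))
Sh=cv2.cvtColor(S,cv2.COLOR_RGB2HSV); m=(Sh[...,0]>4)&(Sh[...,0]<16)&(Sh[...,1]>150)&(Sh[...,2]>90)
m[:255]=0;m[290:]=0;m[:,:355]=0;m[:,:385]&=True;m[:,388:]=0
ys,xs=np.nonzero(m); print("side key head",xs.mean(),ys.mean(),xs.min(),xs.max(),ys.min(),ys.max(),"pred from top",proj("side",[*c,.062]),atz("side",xs.mean(),ys.mean(),.065))
# keyway slot
k=np.array(T[296:347,125:193]).max(2); print("kw")
for n,I,(x0,y0,w_,h_) in(("top",T,(148,312,22,24)),("side",S,(285,428,30,24))):
    g=I[y0:y0+h_,x0:x0+w_].max(2); mk=g<70; ys,xs=np.nonzero(mk); P=np.array([atz(n,x+x0,y+y0,.05)[:2] for x,y in zip(xs,ys)])
    c=P.mean(0); w,v=np.linalg.eigh(np.cov((P-c).T)); print(n,len(P),c,np.degrees(np.arctan2(v[1,1],v[0,1]))%180,np.sqrt(12*w))
```

```text
85 [0.45551479 0.00782884] 20.42581770197711 [0.01168509 0.02832317] ((0.4557109773159027, 0.007758481428027153), (0.028874659910798073, 0.011854434385895729), 19.97237205505371)
side key head 374.54748603351953 271.87150837988827 367 382 266 278 pred from top [374.18268921 271.73373973] [0.45417249 0.01064386 0.065     ]
kw
top 22 [0.46721605 0.35513619] 175.18210354488426 [0.00723886 0.01291793]
side 38 [0.46620595 0.35658332] 176.25246108837592 [0.00621681 0.01336246]
```

View pics/t2.png

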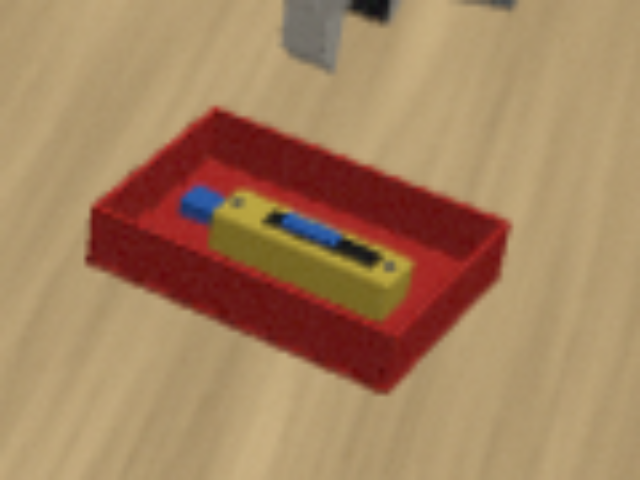

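The latch lies flat in the tray, bolt end toward the upper left. Now to the key at (0.4555, 0.008), yaw about 19.5°.

Call:
jog_arm(plan=[{"offset": [0.13, 0.38, 0], "twist": [0, 0, 0], "fingers": 0.0}, {"offset": [0.26, 0.77, 0], "twist": [0, 0, 0], "fingers": 0.0}])

```text
clock: 9.25
position: [0.4646, -0.2326, 0.1477]
ee_rot: [-0.456, -3.106, -0.001]
force: [1.3, 1.3, 0.1]
width: 0.496
gripper_force: 0.0
```

Call:
jog_arm(plan=[{"offset": [0.13, 0.38, 0], "twist": [0, 0, 0], "fingers": 0.0}, {"offset": [0.26, 0.77, 0], "twist": [0, 0, 0], "fingers": 0.0}])

```text
clock: 9.5
position: [0.4602, -0.1101, 0.148]
ee_rot: [-0.453, -3.107, 0.0]
force: [0.5, 1.2, 0.1]
width: 0.5
gripper_force: 0.0
```

Call:
jog_arm(plan=[{"offset": [0.13, 0.38, 0], "twist": [0, 0, -0.025], "fingers": 0.0}, {"offset": [0.26, 0.77, 0], "twist": [0, 0, -0.05], "fingers": 0.0}, {"offset": [0.26, 0.77, 0], "twist": [0, 0, -0.075], "fingers": 0.0}, {"offset": [0.26, 0.77, 0], "twist": [0, 0, -0.0995], "fingers": 0.0}, {"offset": [0.26, 0.77, 0], "twist": [0, 0, -0.0995], "fingers": 0.0}, {"offset": [0.26, 0.77, 0], "twist": [0, 0, -0.0995], "fingers": 0.0}])

```text
clock: 10.25
position: [0.4565, 0.0095, 0.1486]
ee_rot: [0.518, -3.097, -0.0]
force: [0.1, -0.2, 0.5]
width: 0.502
gripper_force: 0.0
```

```bash
cat >> h.py <<'E'
def go(target,yaw=None):
    s=observe(); M=R.from_rotvec(s["ee_rot"]).as_matrix(); p=s["position"]
    cy=np.degrees(np.arctan2(M[1,1],M[0,1])); print("pos",p.round(4),"closing yaw",cy.round(2),"tilt",M[:,2].round(4),"j",s["joints"].round(2),"F",s["force"].round(2),"w",s["width"]*92,s["clock"])
    print("offset",(M.T@(np.array(target)-p)/.15).round(3))
    if yaw is not None: print("twist z",round(-((yaw-cy+180)%360-180)/360,4))
E
python3 -c "
from h import *
go([.4555,.0085,.060],109.3)"
```

```text
pos [0.4565 0.0095 0.1486] closing yaw 109.0 tilt [-1.3e-03 -1.0e-04 -1.0e+00] j [-0.19  0.28  0.06  2.09 -0.03  0.77  1.79] F [ 0.06 -0.23  0.5 ] w 46.214367888886 10.25
offset [ 0.007 -0.004  0.591]
twist z -0.0008
```

Call:
jog_arm(plan=[{"offset": [0, 0, 0.25], "twist": [0, 0, 0], "fingers": 0.0}, {"offset": [0, 0, 0.45], "twist": [0, 0, 0], "fingers": 0.0}, {"offset": [0, 0, 0.55], "twist": [0, 0, 0], "fingers": 0.0}, {"offset": [0, 0, 0.59], "twist": [0, 0, 0], "fingers": 0.0}, {"offset": [0, 0, 0.59], "twist": [0, 0, 0], "fingers": 0.0}, {"offset": [0, 0, 0.59], "twist": [0, 0, 0], "fingers": -1}, {"offset": [0, 0, 0.59], "twist": [0, 0, 0], "fingers": -1}, {"offset": [0, 0, 0.59], "twist": [0, 0, 0], "fingers": -1}, {"offset": [0, 0, 0.59], "twist": [0, 0, 0], "fingers": -1}, {"offset": [0, 0, 0.59], "twist": [0, 0, 0], "fingers": -1}])

```text
clock: 11.5
position: [0.4571, 0.0096, 0.0609]
ee_rot: [-0.524, 3.097, -0.0]
force: [0.5, -1.2, 2.8]
width: 0.13
gripper_force: 25.0
```

```bash
python3 -c "
from h import *
go([.4555,.0085,.150],109.3); print(observe()['ft_torque'])"
```

```text
pos [0.4571 0.0096 0.0609] closing yaw 109.22 tilt [ 5.e-04 -0.e+00 -1.e+00] j [-0.18  0.43  0.05  2.17 -0.04  0.55  1.81] F [ 0.54 -1.25  2.84] w 11.916996582789796 11.5
offset [ 0.013 -0.004 -0.594]
twist z -0.0002
[-0.14088266  0.06675524 -0.01600181]
```

Call:
jog_arm(plan=[{"offset": [0, 0, -0.07], "twist": [0, 0, 0], "fingers": -1}, {"offset": [0, 0, -0.2], "twist": [0, 0, 0], "fingers": -1}, {"offset": [0, 0, -0.4], "twist": [0, 0, 0], "fingers": -1}, {"offset": [0, 0, -0.7], "twist": [0, 0, 0], "fingers": -1}, {"offset": [0, 0, -0.8], "twist": [0, 0, 0], "fingers": -1}, {"offset": [0, 0, -0.8], "twist": [0, 0, 0], "fingers": -1}])

```text
clock: 12.25
position: [0.4576, 0.01, 0.1822]
ee_rot: [-0.525, 3.094, 0.0]
force: [0.3, 0.2, -0.7]
width: 0.13
gripper_force: 25.0
```

Call:
jog_arm(plan=[{"offset": [-0.09, 0.24, 0], "twist": [0, 0, 0], "fingers": -1}, {"offset": [-0.18, 0.48, 0], "twist": [0, 0, 0], "fingers": -1}, {"offset": [-0.27, 0.72, 0], "twist": [0, 0, 0], "fingers": -1}])

```text
clock: 12.62
position: [0.4588, 0.126, 0.1798]
ee_rot: [0.524, -3.096, 0.0]
force: [0.9, -0.7, -0.1]
width: 0.132
gripper_force: 25.0
```

Call:
jog_arm(plan=[{"offset": [-0.09, 0.24, 0], "twist": [0, 0, 0], "fingers": -1}, {"offset": [-0.18, 0.48, 0], "twist": [0, 0, 0], "fingers": -1}, {"offset": [-0.27, 0.72, 0], "twist": [0, 0, 0], "fingers": -1}])

```text
clock: 13.0
position: [0.4614, 0.2413, 0.1796]
ee_rot: [0.525, -3.096, 0.001]
force: [0.5, -0.7, -0.4]
width: 0.129
gripper_force: 25.0
```

Call:
jog_arm(plan=[{"offset": [-0.09, 0.24, 0], "twist": [0, 0, 0.023], "fingers": -1}, {"offset": [-0.18, 0.48, 0], "twist": [0, 0, 0.046], "fingers": -1}, {"offset": [-0.27, 0.72, 0], "twist": [0, 0, 0.0686], "fingers": -1}, {"offset": [-0.27, 0.72, 0], "twist": [0, 0, 0.0686], "fingers": -1}, {"offset": [-0.27, 0.72, 0], "twist": [0, 0, 0.0686], "fingers": -1}, {"offset": [-0.27, 0.72, 0], "twist": [0, 0, 0.0686], "fingers": -1}])

```text
clock: 13.75
position: [0.465, 0.3542, 0.1803]
ee_rot: [-0.151, -3.137, 0.002]
force: [-0.9, 0.2, -1.3]
width: 0.13
gripper_force: 25.0
```

Run:
```python
from h import *
go([.4667,.3558,.115],84.5)
S=get_image("side"); T=get_image("top")
for n in("top","side"):
    for d in landmark_of("key_center",n)[:4]:
        r,c=d["at"]; print(n,round(d["conf"],2),round(c*640,1),round(r*480,1),atz(n,c*640,r*480,.181).round(4))
m=np.hstack([cv2.resize(T[270:370,100:200],(400,400)),cv2.resize(S[330:480,220:370],(400,400))])
cv2.imwrite("pics/k1.png",m[:,:,::-1])
```

```text
pos [0.465  0.3542 0.1803] closing yaw 84.49 tilt [-6.0e-04 -1.1e-03 -1.0e+00] j [-0.78  0.43  0.05  1.76 -0.02  0.96  0.76] F [-0.86  0.18 -1.34] w 11.959708955676739 13.75
offset [-0.01   0.012  0.435]
twist z -0.0
top 0.57 288.9 330.4 [0.4496 0.0726 0.181 ]
top 0.52 373.3 331.5 [ 0.4453 -0.0793  0.181 ]
side 0.65 395.6 238.0 [0.4211 0.0253 0.181 ]
side 0.51 363.8 306.2 [0.4276 0.189  0.181 ]
```

View pics/k1.png

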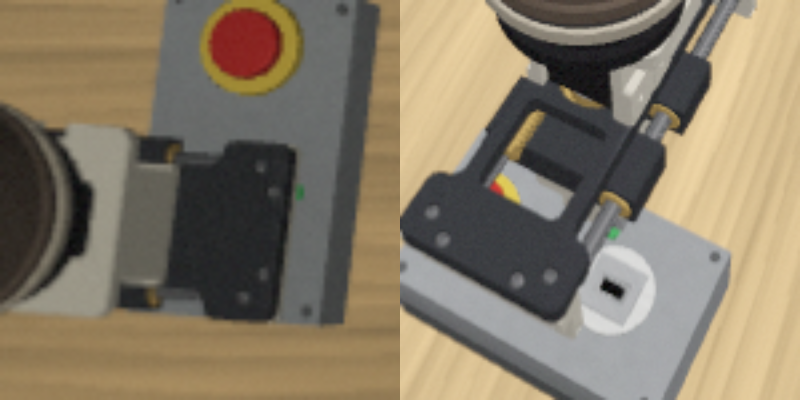

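Both cameras have the key hidden by the gripper, but the keyway shows clearly. I corrected for the 2 mm the key sits off the TCP along its x. Going to just above the mouth.

Call:
jog_arm(plan=[{"offset": [-0.026, 0.012, 0.2], "twist": [0, 0, 0], "fingers": -1}, {"offset": [-0.026, 0.012, 0.4], "twist": [0, 0, 0], "fingers": -1}, {"offset": [-0.026, 0.012, 0.48], "twist": [0, 0, 0], "fingers": -1}, {"offset": [-0.026, 0.012, 0.48], "twist": [0, 0, 0], "fingers": -1}, {"offset": [-0.026, 0.012, 0.48], "twist": [0, 0, 0], "fingers": -1}], newtons=40)

```text
clock: 14.58
position: [0.4696, 0.3575, 0.1098]
ee_rot: [0.15, 3.137, 0.002]
force: [0.7, 0.3, -0.4]
width: 0.125
gripper_force: 40.0
```

Run:
```python
from h import *
go([.469,.3557,.0759],84.5)
S=get_image("side")
cv2.imwrite("pics/k2.png",cv2.resize(S[390:480,240:360],(800,600),interpolation=cv2.INTER_CUBIC)[:,:,::-1])
```

```text
pos [0.4696 0.3575 0.1098] closing yaw 84.53 tilt [ 0.0012  0.0011 -1.    ] j [-0.77  0.52  0.04  1.81 -0.03  0.81  0.76] F [ 0.66  0.34 -0.41] w 11.541880605541067 14.575
offset [ 0.003 -0.013  0.226]
twist z 0.0001
```

View pics/k2.png

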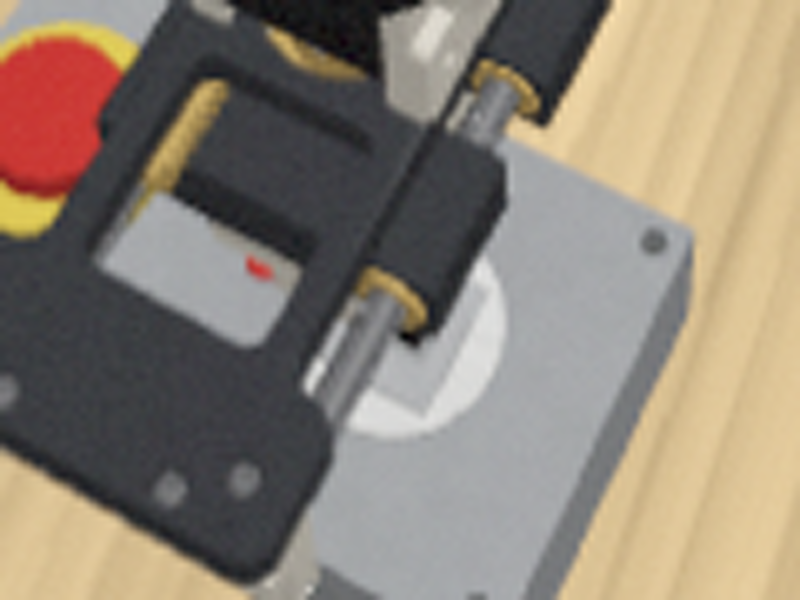

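Run:
```python
from h import *
A=[]
for i in range(8):
    A.append(observe()["position"]); get_image("side")
print(np.mean(A,0).round(4),np.std(A,0).round(4)); go([.469,.3557,.0759],84.5)
```

```text
[0.4693 0.3574 0.1095] [0.0002 0.0001 0.0003]
pos [0.469  0.3571 0.1089] closing yaw 84.54 tilt [ 2.e-04  2.e-04 -1.e+00] j [-0.77  0.52  0.04  1.81 -0.03  0.81  0.76] F [-0.14 -0.17 -0.34] w 11.692260391795532 15.025
offset [-0.001 -0.01   0.22 ]
twist z 0.0001
```

Call:
jog_arm(plan=[{"offset": [0, -0.011, 0], "twist": [0, 0, 0], "fingers": -1}, {"offset": [0, -0.011, 0.03], "twist": [0, 0, 0], "fingers": -1}, {"offset": [0, -0.011, 0.05], "twist": [0, 0, 0], "fingers": -1}, {"offset": [0, -0.011, 0.07], "twist": [0, 0, 0], "fingers": -1}, {"offset": [0, -0.011, 0.085], "twist": [0, 0, 0], "fingers": -1}, {"offset": [0, -0.011, 0.1], "twist": [0, 0, 0], "fingers": -1}, {"offset": [0, -0.011, 0.1], "twist": [0, 0, 0], "fingers": -1}])

```text
clock: 15.9
position: [0.4687, 0.3554, 0.0936]
ee_rot: [-0.15, -3.138, 0.0]
force: [-0.7, -0.2, -0.7]
width: 0.131
gripper_force: 40.0
```

Run:
```python
from h import *
go([.469,.3557,.0759],84.5);print(observe()["ft_torque"])
```

```text
pos [0.4687 0.3554 0.0936] closing yaw 84.53 tilt [-2.e-04 -1.e-04 -1.e+00] j [-0.77  0.54  0.04  1.83 -0.03  0.78  0.76] F [-0.74 -0.24 -0.69] w 12.008589272912694 15.9
offset [-0.002  0.002  0.118]
twist z 0.0001
[ 0.03410664  0.02248309 -0.02635318]
```

The tip is about 6 mm into the slot with no force. Pushing home.

Call:
jog_arm(plan=[{"offset": [0, 0, 0.03], "twist": [0, 0, 0], "fingers": -1}, {"offset": [0, 0, 0.06], "twist": [0, 0, 0], "fingers": -1}, {"offset": [0, 0, 0.09], "twist": [0, 0, 0], "fingers": -1}, {"offset": [0, 0, 0.11], "twist": [0, 0, 0], "fingers": -1}, {"offset": [0, 0, 0.12], "twist": [0, 0, 0], "fingers": -1}, {"offset": [0, 0, 0.12], "twist": [0, 0, 0], "fingers": -1}, {"offset": [0, 0, 0.12], "twist": [0, 0, 0], "fingers": -1}])

```text
clock: 16.77
position: [0.4689, 0.3555, 0.0758]
ee_rot: [0.15, 3.138, 0.0]
force: [1.2, 0.4, -0.1]
width: 0.123
gripper_force: 40.0
```

Run:
```python
from h import *
go([.469,.3557,.0759],84.5);print(observe()["ft_torque"])
```

```text
pos [0.4689 0.3555 0.0758] closing yaw 84.54 tilt [ 2.e-04  2.e-04 -1.e+00] j [-0.77  0.56  0.04  1.84 -0.03  0.74  0.76] F [ 1.21  0.38 -0.07] w 11.316727438543545 16.775
offset [-0.001  0.001 -0.   ]
twist z 0.0001
[ 0.04814142 -0.01694249 -0.01467605]
```

Call:
jog_arm(plan=[{"offset": [0, 0, 0.007], "twist": [0, 0, 0], "fingers": -1}, {"offset": [0, 0, 0.014], "twist": [0, 0, 0], "fingers": -1}, {"offset": [0, 0, 0.014], "twist": [0, 0, 0], "fingers": -1}])

```text
clock: 17.15
position: [0.4691, 0.3557, 0.0752]
ee_rot: [0.15, 3.137, 0.001]
force: [-3.7, -2.9, 17.1]
width: 0.125
gripper_force: 40.0
```

Seated, with 17 N on the shoulder. Easing off 1 mm and turning clockwise about the key's axis.

Call:
jog_arm(plan=[{"offset": [0, 0, -0.008], "twist": [0, 0, 0], "fingers": -1}, {"offset": [0, -0.002, -0.008], "twist": [0, 0, 0.023], "fingers": -1}, {"offset": [0.001, -0.004, -0.008], "twist": [0, 0, 0.046], "fingers": -1}, {"offset": [0.001, -0.006, -0.008], "twist": [0, 0, 0.069], "fingers": -1}, {"offset": [0.002, -0.008, -0.008], "twist": [0, 0, 0.092], "fingers": -1}, {"offset": [0.004, -0.01, -0.008], "twist": [0, 0, 0.115], "fingers": -1}, {"offset": [0.005, -0.011, -0.008], "twist": [0, 0, 0.138], "fingers": -1}, {"offset": [0.007, -0.012, -0.008], "twist": [0, 0, 0.161], "fingers": -1}, {"offset": [0.009, -0.013, -0.008], "twist": [0, 0, 0.184], "fingers": -1}, {"offset": [0.009, -0.013, -0.008], "twist": [0, 0, 0.184], "fingers": -1}])

```text
clock: 18.4
position: [0.4683, 0.3545, 0.0754]
ee_rot: [1.838, 2.546, 0.004]
force: [2.1, 1.2, 3.3]
width: 0.125
gripper_force: 40.0
```

Run:
```python
from h import *
go([.469,.3557,.0759],84.5-1.3*57.3);print(observe()["ft_torque"])
```

```text
pos [0.4683 0.3545 0.0754] closing yaw 18.36 tilt [ 0.0024  0.0012 -1.    ] j [-0.99  0.58  0.36  1.87 -0.29  0.75 -0.15] F [2.12 1.2  3.29] w 11.46380711847103 18.4
offset [ 0.006  0.007 -0.003]
twist z 0.0232
[ 0.26677835 -0.66639905 -0.00371185]
```

Call:
jog_arm(plan=[{"offset": [0, 0, 0], "twist": [0, 0, 0.012], "fingers": -1}, {"offset": [0.001, -0.001, 0], "twist": [0, 0, 0.024], "fingers": -1}, {"offset": [0.001, -0.001, 0], "twist": [0, 0, 0.03], "fingers": -1}, {"offset": [0.001, -0.001, 0], "twist": [0, 0, 0.03], "fingers": -1}])

```text
clock: 18.9
position: [0.4681, 0.3543, 0.0754]
ee_rot: [2.068, 2.364, 0.004]
force: [4.3, 2.0, 5.6]
width: 0.129
gripper_force: 40.0
```

Run:
```python
from h import *
go([.469,.3557,.0759],84.5-1.3*57.3);print(observe()["ft_torque"])
```

```text
pos [0.4681 0.3543 0.0754] closing yaw 7.63 tilt [ 0.0021  0.0012 -1.    ] j [-1.02  0.59  0.41  1.87 -0.33  0.75 -0.3 ] F [4.31 2.01 5.59] w 11.855126102454193 18.9
offset [ 0.008  0.007 -0.003]
twist z -0.0066
[ 0.37187592 -1.04132156  0.25326546]
```

Torque has risen to 0.25 N m, so it is at the stop. Releasing and rising.

Call:
jog_arm(plan=[{"offset": [0, 0, 0], "twist": [0, 0, 0], "fingers": -0.2}, {"offset": [0, 0, 0], "twist": [0, 0, 0], "fingers": -0.2}, {"offset": [0, 0, 0], "twist": [0, 0, 0], "fingers": -0.2}, {"offset": [0, 0, 0], "twist": [0, 0, 0], "fingers": -0.2}, {"offset": [0, 0, -0.15], "twist": [0, 0, 0], "fingers": -0.2}, {"offset": [0, 0, -0.4], "twist": [0, 0, 0], "fingers": -0.2}, {"offset": [0, 0, -0.8], "twist": [0, 0, 0], "fingers": -0.2}, {"offset": [0.8, 0, -0.8], "twist": [0, 0, 0], "fingers": -0.2}, {"offset": [0.8, 0, -0.8], "twist": [0, 0, 0], "fingers": -0.2}, {"offset": [0.8, 0, -0.8], "twist": [0, 0, 0], "fingers": -0.2}, {"offset": [0.8, 0, -0.8], "twist": [0, 0, 0], "fingers": -0.2}])

```text
clock: 20.27
position: [0.4514, 0.472, 0.1943]
ee_rot: [2.071, 2.361, -0.002]
force: [0.9, -1.3, -0.6]
width: 0.4
gripper_force: 0.0
```

Run:
```python
from h import *
go([.4,.35,.2])
S=get_image("side"); T=get_image("top")
m=np.hstack([cv2.resize(T[260:360,110:210],(400,400)),cv2.resize(S[360:480,220:340],(400,400))])
cv2.imwrite("pics/e1.png",m[:,:,::-1])
H=cv2.cvtColor(T,cv2.COLOR_RGB2HSV); k=(H[...,0]>4)&(H[...,0]<16)&(H[...,1]>150)&(H[...,2]>90)
k[:305]=0;k[345:]=0;k[:,:135]=0;k[:,185:]=0
ys,xs=np.nonzero(k); P=np.array([atz("top",x,y,.092)[:2] for x,y in zip(xs,ys)])
c=P.mean(0); w,v=np.linalg.eigh(np.cov((P-c).T)); print(len(P),c,np.degrees(np.arctan2(v[1,1],v[0,1]))%180,np.sqrt(12*w),cv2.minAreaRect(P.astype(np.float32)))
```

```text
pos [0.4514 0.472  0.1943] closing yaw 7.51 tilt [-2.0e-04 -1.4e-03 -1.0e+00] j [-1.19  0.55  0.47  1.59 -0.27  1.07 -0.52] F [ 0.92 -1.29 -0.56] w 36.816557552907966 20.275
offset [-0.762 -0.446 -0.037]
91 [0.46681351 0.35293431] 98.58819668438878 [0.01127404 0.03198963] ((0.4670593738555908, 0.3519340753555298), (0.011545353569090366, 0.03343730792403221), 12.9906644821167)
```

View pics/e1.png

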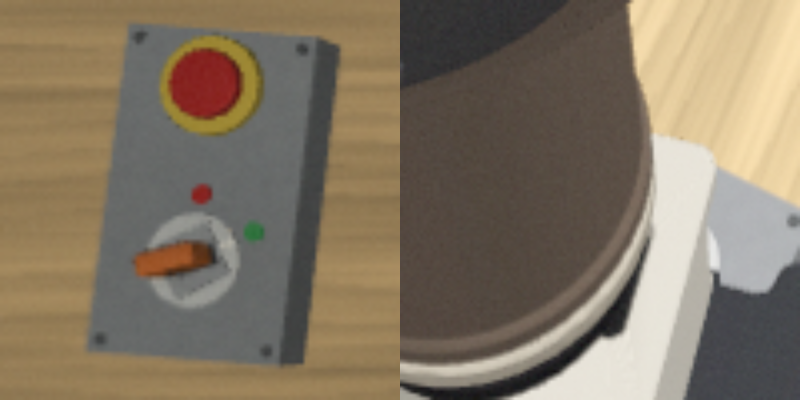

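The white mark points at the green dot and the key looks upright. Moving the arm off for a clear side check.

Call:
jog_arm(plan=[{"offset": [0.3, -0.4, -0.2], "twist": [0, 0, 0], "fingers": -0.2}, {"offset": [0.6, -0.8, -0.33], "twist": [0, 0, 0], "fingers": -0.2}, {"offset": [0.75, -1, -0.33], "twist": [0, 0, 0], "fingers": -0.2}, {"offset": [0.75, -1, -0.33], "twist": [0, 0, 0], "fingers": -0.2}, {"offset": [0.75, -1, -0.33], "twist": [0, 0, 0], "fingers": -0.2}])

```text
clock: 21.0
position: [0.2885, 0.564, 0.2445]
ee_rot: [2.071, 2.361, 0.0]
force: [0.7, 0.6, 0.4]
width: 0.4
gripper_force: 0.0
```

Run:
```python
from h import *
S=get_image("side")
cv2.imwrite("pics/e2.png",cv2.resize(S[350:480,200:370],(800,600),interpolation=cv2.INTER_CUBIC)[:,:,::-1])
print("pred head centre if home",proj("side",[.4667,.3558,.077]), [d for d in landmark_of("key_center","side")])
```

```text
pred head centre if home [298.31328435 429.41445383] [{'at': [0.896, 0.4614], 'conf': 0.82}, {'at': [0.6321, 0.5708], 'conf': 0.69}, {'at': [0.5021, 0.6127], 'conf': 0.66}, {'at': [0.9158, 0.4323], 'conf': 0.19}]
```

View pics/e2.png

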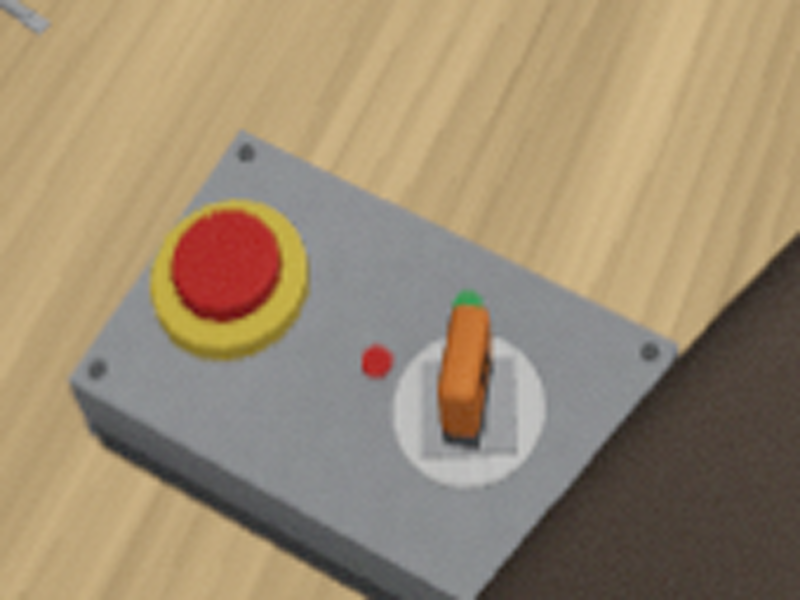

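The key is seated upright, with its head at pixel (299,430) where (298,429) was predicted. The rotor is at the green dot and the arm is clear.

```bash
python3 -c "
from cell import *
print(sign_off())"
```

```text
the job is handed in; nothing more can be done
None
```

The job is handed in, with no verdict returned: the open latch lies flat and right way up in the red tray, and the key is fully home, turned clockwise to its stop at on and let go.

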